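Scrub the settling vessel and set its drain valve

ROBOT

A 6-joint arm with a two-finger parallel gripper is mounted at the origin on the work surface. World frame = base frame: x ahead of the robot, y to its left, z up, the work surface at z = 0. Lengths are in m, angles in rad, forces in N, time in s.
With the tool pointing down it reaches from about 0.275 to 0.725 m from the base axis. Payload 15.9 kg.
Tool frame: the origin (TCP) lies between the finger pads; the fingertips stand ahead of it and the grasp point (between the pads) lies 3 mm ahead of it (tcp_to_tips is the z of the fingertips in the tool frame, in m); z points along the fingers, y is the line along which they close (so a half turn about z gives the same grasp; the last joint's range is limited). The gripper opens to 85 mm and grips with 20 to 120 N. Pads are 22 mm wide; open, the fingers measure 114 mm over their backs; the gripper's body (76 mm by 85 mm) begins 54 mm behind the grasp point. The pads swing forward as they close: fully open they stand 13 mm farther back than shut.
Start: joints at [-1.132, 0.213, -0.034, 1.323, 0, 1.571], TCP at [0.212, -0.453, 0.253] pointing down, gripper open.
Joint ranges: [-2.98, 2.98], [-0.74, 1.72], [-1.14, 1.35], [-2.1, 2.04], [-1.57, 1.44], [-3.14, 3.14]. Speed limits (rad/s): [1.89, 1.89, 2.39, 2.57, 3.14, 3.14].

INTERFACE

Orientations are given as a unit quaternion [w, x, y, z].
In Python, from bench import state, snapshot, camera_info, sign_off, tcp_to_tips gives the robot as it stands. The module is installed in compiled form; this text tells all that it offers.
- The arm moves only by the shell command python3 -m jog 'ROWS' [OPENING] [FORCE]. ROWS is JSON, a list of rows, each a list of 4 numbers: the shift along the tool's x, y, z in units of 30 mm (1.0 is 30 mm), then the turn about the tool's z in units of 6 degrees (1.0 is 6 degrees). In form: [[x, y, z, twist], ...]. A call has 1 to 20 rows; each row is the pose to reach, as a shift and turn from the pose commanded when the call began, along the tool's axes at that moment; what a row does not reach only later rows make up. A row lasts 1/10 s, in which the tool goes at most 50 mm and 8.59 degrees, less where a joint would pass 70% of its speed; a pose out of reach is approached as far as the arm can. A call with a gripper value outside its range is refused whole. OPENING is the opening, from 0 (shut) to 1 (fully open), set as the call begins (- or left out, the last holds). The fingers move at their own pace and stop on an object; FORCE is the grip in N (left out, the last holds). Time passes only in rows, so rows that repeat a pose let the fingers close. It gives the time, the measured TCP pose, the force, the opening and the grip force at its end, in the units of the state.
- state(): the state, without advancing time (a new reading comes with each control period).
- snapshot(name): name is "scene" or "top"; returns (picture, depth): 384x512x3 uint8, blue, green, red; 384x512 float32, m along the optical axis (not along the pixel's ray), 0 where there is no reading.
- camera_info(name): a dict with "intrinsics" (3x3 intrinsics, pixels), "position" and "orientation" of the camera in the world. Camera axes: x right, y up, looking along -z (the intrinsics and any distortion apply to the point x, -y, -z); pixel columns grow to the right and rows downward; lengths in m; the calibration is good to about 2 mm. A picture is of the moment at which its call begins. camera_info takes no time and is no camera call.
- sign_off(): hands the job in; it is judged then, once.
The state is a dict: "time": time; "joints": joint angles; "joint_vel": joint speeds; "joint_torque": joint torques, N m; "tool_pos": TCP position; "ee_rot": TCP orientation; "wrist_force": force on the tool from outside, world axes, zero at the start; "moment": the same for the moment, N m; "gripper_width": opening from 0.0 (shut) to 1.0 (fully open); "grasp_force": force on a finger pad.
Only numpy, scipy, OpenCV 4.12 (cv2) and the standard library are available. Lean on these libraries where they do the work, as an engineer would, in place of code of your own. Each camera call takes 0.05 s, during which the arm holds its last target. There are 200 camera calls.

TASK

Get the settling vessel ready for flushing. Scrub its inside with the brush that stands in it: three strokes, each up until the top of the bristle head is level with the rim and back down to the floor, never pulling the head out of the vessel; then let go and leave the brush standing in it. Then set the drain by the black handle of the green valve wheel: turn it clockwise until it is shut against its stop, back it off exactly two full turns, and finish still gripping that handle, ready for when the water comes; leave the other lab ware alone.

Things in the scene. Friction and masses are not known exactly. Their poses are not given: they have to be found in the camera images.
- settler: the fixed unit: grey base board, clear glass vessel on a three-rod stand at its +y end, a pipe 75 mm up running along -y to a brass globe valve with a green wheel, then a ribbed nozzle over a catch tray. Origin: on the bench, midway between the vessel axis (100 mm along its +y) and the valve axis (100 mm along its -y); z up. Bolted down; yaw up to 0.5 rad either way
- vessel_floor (a point): centre of the inner floor of the clear vessel: 100 mm above the bench, bore 62 mm, wall 3 mm, open rim 100 mm above this floor (200 mm above the bench)
- brush_grip (a point): centre of the red handle of the brush, the point to grip; handle 15 mm thick and 90 mm long along the brush's z axis, its top 45 mm above this point. The brush (200 mm long, 60 g) stands loose and upright in the vessel with its head on the floor; this point is 155 mm above the lower end, so 55 mm above the vessel's rim
- brush_tip (a point): lower end of the brush, on its axis: underside of the cream bristle head, which is 48 mm in diameter and 50 mm long (stiff; 14 mm narrower than the bore). The bare wire above the head is 6 mm thick and 60 mm long
- wheel_center (a point): centre of the green five-spoke valve wheel, on its upright axis, 165 mm above the bench, half-way up the rim. Rim 80 mm outside diameter, 12 mm thick; nothing stands above the rim but the black handle
- wheel (a joint): angle of the valve wheel, rad: 0 = shut against the stop, grows as it turns counter-clockwise seen from above (opening); two turns open = 12.566; four turns at most. It starts partly open, between 0.7 and 5.2. It takes about 0.1 N m (3 N at the handle) and stays where it is left; at the stop it turns no further. The wheel does not rise
- handle_grip (a point): point to grip on the black upright handle on the wheel rim: 34 mm from the wheel's axis, 200 mm above the bench; handle 16 mm thick, 48 mm tall, top 22 mm above this point, rim 29 mm below. It revolves freely about its own upright axis, so it can be gripped firmly and carried round without turning the gripper. Valve shut: it lies in the settler's -y direction from the axis
- wash_bottle: white squeeze bottle with red cap and bent spout, 68 mm thick, 190 mm tall, loose, behind the vessel seen from the robot; origin under its centre; leave alone
- jar: small glass jar with gold lid, 62 mm thick, 62 mm tall, loose, behind the pipe seen from the robot; origin under its centre; leave alone
- beaker: small glass beaker, 48 mm thick, 60 mm tall, loose, behind the valve seen from the robot; origin under its centre; leave alone
- tube_rack: white test tube rack with five tubes, 250 by 100 mm, 150 mm tall with the tubes, loose, standing beyond the vessel's end of the board (settler +y); origin under its centre; leave alone
Not all that is in view belongs to the job. There is more than one size of the part that bears brush_grip; the job needs the smaller.

How it is judged:
By the outcome, as a careful person would: the job done as asked, in the order asked, and still so for the second after the job is handed in, while the arm keeps its last pose, push and grip.
It also fails if it takes over 69 s, if anything falls off the work surface, if the arm or the gripper's body presses on something with over 40 N, if the wrist force passes 120 N, or if a joint passes its speed limit or range.

## Working session

There is one attempt and no reset: what is moved stays moved. The work goes in short steps, Python scripts to look and compute and a shell command to move; the robot and the scene stay as the last step left them, time stands still between calls to the robot, and variables do not carry over. Pictures are saved under pics/ and viewed, at most 10 in all, crops included, and the job is handed in when it is done.

```bash
mkdir -p pics; ls; cat > h.py <<'E'
import numpy as np, cv2
from scipy.spatial.transform import Rotation as R
from bench import state, snapshot, camera_info, tcp_to_tips
def rot(q): return R.from_quat([q[1],q[2],q[3],q[0]]).as_matrix()
def cloud(name):
    im,d=snapshot(name); c=camera_info(name); K=np.array(c["intrinsics"])
    v,u=np.mgrid[:384,:512]
    p=np.stack([(u-K[0,2])/K[0,0]*d,-(v-K[1,2])/K[1,1]*d,-d],-1)
    return im,d,p@rot(c["orientation"]).T+np.array(c["position"])
def units(target):
    s=state(); return rot(s["ee_rot"]).T@(np.array(target)-s["tool_pos"])/0.03
E
python3 - <<'E'
from h import *
s=state(); print(s["time"],s["tool_pos"],s["ee_rot"],s["gripper_width"],tcp_to_tips)
print(rot(s["ee_rot"]).round(3))
for n in("scene","top"):
    print(camera_info(n)); im,d,P=cloud(n); np.savez(n,im=im,d=d,P=P); cv2.imwrite(f"pics/{n}0.png",im)
E
```

```text
pics
0.0 [ 0.21229607 -0.45236347  0.25279723] [-5.56462544e-04  9.76027718e-01  2.17645515e-01 -1.16985082e-04] 0.9993837102116876 0.022
[[ 0.905  0.425 -0.   ]
 [ 0.425 -0.905  0.001]
 [ 0.    -0.001 -1.   ]]
{'intrinsics': array([[393.80802736,   0.        , 251.07596634],
       [  0.        , 393.80802736, 189.26762484],
       [  0.        ,   0.        ,   1.        ]]), 'position': array([0.94948421, 0.3179109 , 0.89284663]), 'orientation': array([0.40147013, 0.11856659, 0.2467311 , 0.87400656])}
{'intrinsics': array([[392.70832375,   0.        , 254.23446039],
       [  0.        , 392.70832375, 190.27209948],
       [  0.        ,   0.        ,   1.        ]]), 'position': array([0.38771968, 0.02084284, 1.22231657]), 'orientation': array([ 0.71017344,  0.07769566, -0.07193253, -0.69601924])}
```

View pics/scene0.png

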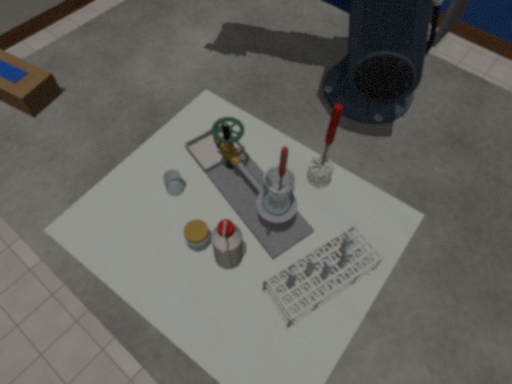

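View pics/top0.png

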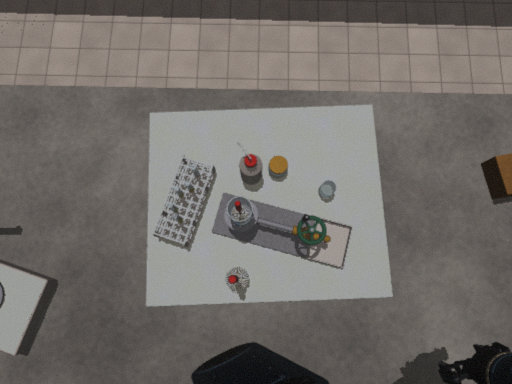

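The scene view shows these red things:
- a brush in the vessel, handle at (284,160) in scene and (238,205) in top;
- a larger, free-standing brush on the bench, at (333,122) in scene and (233,280) in top. This is a decoy;
- the wash bottle cap, at (226,228) in scene and (251,160) in top.

The job's brush is the one in the vessel. The wheel is at (228,130) in scene and (312,230) in top, with the black handle near (226,132) in scene. Next I take one close crop and measure.

```bash
python3 - <<'E'
from h import *
A=np.load("scene.npz");B=np.load("top.npz")
a=cv2.resize(A["im"][95:235,190:350],None,fx=4,fy=4,interpolation=cv2.INTER_CUBIC)[:,:640]
cv2.imwrite("pics/crop1.png",a)
for n,Z in(("scene",A),("top",B)):
    im,P,d=Z["im"].astype(int),Z["P"],Z["d"]; b,g,r=im[...,0],im[...,1],im[...,2]
    for nm,m in(("red",(r>90)&(r>2*g)&(r>2*b)),("green",(g>1.4*r)&(g>1.15*b)&(g>30))):
        m=m&(d>0)&(P[...,2]>.1)&(abs(P[...,0]-.4)<.4)
        k,l,st,c=cv2.connectedComponentsWithStats(m.astype(np.uint8))
        for i in range(1,k):
            if st[i,4]<8: continue
            q=P[l==i]; print(n,nm,c[i].round(),st[i,4],"min",q.min(0).round(3),"max",q.max(0).round(3),"med",np.median(q,0).round(3))
E
```

```text
scene red [338. 107.] 33 min [0.371 0.074 0.275] max [0.386 0.088 0.28 ] med [0.379 0.08  0.278]
scene red [285. 149.] 15 min [0.552 0.07  0.298] max [0.561 0.078 0.301] med [0.558 0.073 0.299]
scene red [220. 227.] 49 min [0.7   0.032 0.159] max [0.721 0.05  0.166] med [0.713 0.04  0.163]
scene red [229. 227.] 72 min [0.689 0.042 0.159] max [0.713 0.064 0.165] med [0.699 0.056 0.163]
scene green [227. 129.] 193 min [ 0.477 -0.156  0.164] max [ 0.549 -0.083  0.173] med [ 0.517 -0.125  0.17 ]
scene green [230. 130.] 11 min [ 0.508 -0.117  0.165] max [ 0.534 -0.095  0.21 ] med [ 0.512 -0.111  0.171]
top red [250. 161.] 95 min [0.687 0.029 0.16 ] max [0.717 0.062 0.188] med [0.7   0.043 0.165]
top red [237. 203.] 20 min [0.549 0.066 0.299] max [0.559 0.076 0.304] med [0.554 0.071 0.302]
top red [232. 279.] 44 min [0.37  0.071 0.272] max [0.384 0.086 0.283] med [0.377 0.078 0.28 ]
top green [312. 231.] 292 min [ 0.471 -0.16   0.164] max [ 0.546 -0.087  0.178] med [ 0.503 -0.125  0.172]
```

View pics/crop1.png

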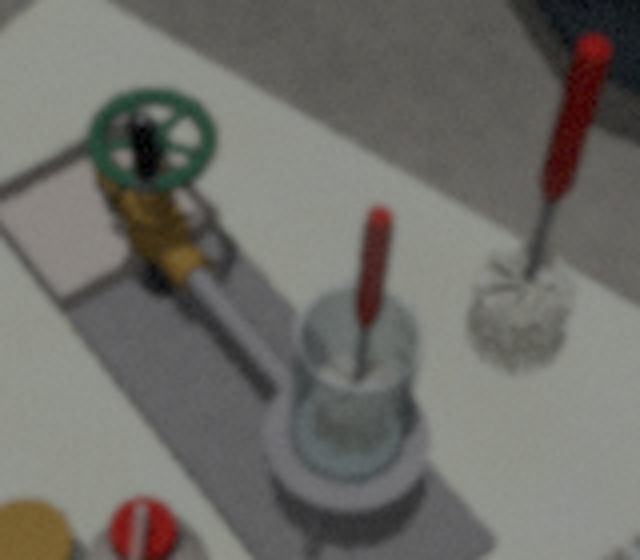

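The crop shows the small red-handled brush in the glass vessel at (375,265), the big brush outside it on the bench at (575,120), and the black handle on the far side of the wheel rim at (147,150). Next: the wheel centre, the handle and the settler yaw.

```bash
python3 - <<'E'
from h import *
from scipy.optimize import least_squares
for n in("scene","top"):
    Z=np.load(n+".npz"); im,P,d=Z["im"].astype(int),Z["P"],Z["d"]; b,g,r=im[...,0],im[...,1],im[...,2]
    m=(g>1.3*r)&(g>1.1*b)&(g>30)&(d>0)&(abs(P[...,2]-.17)<.008)&(np.hypot(P[...,0]-.51,P[...,1]+.122)<.055)
    q=P[m]; h=cv2.convexHull(q[:,:2].astype(np.float32))[:,0]
    c,rad=cv2.minEnclosingCircle(h.astype(np.float32)); print(n,"wheel hull circle",c,rad)
    s=least_squares(lambda x:np.clip(np.abs(np.hypot(*(q[:,:2]-x).T)-.035)-.006,0,.012),c).x; print("annulus",s)
    m=(d>0)&(P[...,2]>.19)&(P[...,2]<.235)&(np.hypot(P[...,0]-.51,P[...,1]+.122)<.06)
    q=P[m]; print("handle",m.sum(),q.mean(0).round(4),q.min(0).round(3),q.max(0).round(3), "top",np.median(q[q[:,2]>.213],0).round(4))
    for z0,z1,cx in((.185,.215,(.555,.072)),):
        m=(d>0)&(P[...,2]>z0)&(P[...,2]<z1)&(np.hypot(P[...,0]-cx[0],P[...,1]-cx[1])<.055)
        q=P[m]; print("vessel rim",m.sum(),q.min(0).round(3),q.max(0).round(3))
        if m.sum()>8: print(cv2.minEnclosingCircle(q[:,:2].astype(np.float32)))
    m=(d>0)&(P[...,2]>.07)&(P[...,2]<.12)&(np.hypot(P[...,0]-.555,P[...,1]-.072)<.07)
    q=P[m]; print("plate",m.sum(),cv2.minEnclosingCircle(q[:,:2].astype(np.float32)),np.median(q[:,2]))
    m=(d>0)&(P[...,2]<.025)&(np.abs(P[...,0]-.53)<.14)&(abs(P[...,1]+.03)<.3)&(r<130)&(r>60)&(abs(r-b)<25)
    m=cv2.morphologyEx(m.astype(np.uint8),cv2.MORPH_CLOSE,np.ones((5,5)))
    k,l,st,_=cv2.connectedComponentsWithStats(m); i=1+st[1:,4].argmax(); q=P[(l==i)&(d>0)]
    print("board",cv2.minAreaRect((q[q[:,2]<.03][:,:2]*1000).astype(np.float32)))
    m=(r>90)&(r>1.8*g)&(r>1.8*b)&(d>0)&(np.hypot(P[...,0]-.555,P[...,1]-.072)<.03)&(P[...,2]>.205)
    q=P[m]
    for a in np.arange(.21,.31,.02):
        w=q[abs(q[:,2]-a)<.01]; print(a,len(w),w.mean(0).round(4) if len(w) else "")
E
```

```text
scene wheel hull circle (0.5137141346931458, -0.1203291267156601) 0.03771810606122017
annulus [ 0.51120589 -0.11679176]
handle 85 [ 0.5408 -0.0979  0.2107] [ 0.532 -0.107  0.191] [ 0.546 -0.092  0.224] top [ 0.5403 -0.099   0.2203]
vessel rim 340 [0.525 0.039 0.185] [0.594 0.108 0.213]
((0.5592486262321472, 0.07279040664434433), 0.03541367128491402)
plate 681 ((0.5583586096763611, 0.06199178099632263), 0.0599374882876873) 0.09376233210282903
board ((521.4335327148438, -70.52276611328125), (459.1554260253906, 145.41107177734375), 74.62934112548828)
0.21 0 
0.22999999999999998 0 
0.24999999999999997 0 
0.26999999999999996 0 
0.2899999999999999 12 [0.5575 0.073  0.2991]
top wheel hull circle (0.5086108446121216, -0.12312502413988113) 0.03848987817764282
annulus [ 0.51392389 -0.12121344]
handle 41 [ 0.5342 -0.1027  0.2174] [ 0.528 -0.111  0.192] [ 0.544 -0.096  0.227] top [ 0.5352 -0.1037  0.2231]
vessel rim 160 [0.524 0.036 0.185] [0.592 0.102 0.208]
((0.5577170252799988, 0.07007883489131927), 0.03511541709303856)
plate 425 ((0.5574570894241333, 0.05958222225308418), 0.058695435523986816) 0.09627816686306123
board ((523.011474609375, -51.8468017578125), (418.82080078125, 137.73080444335938), 75.09339904785156)
0.21 0 
0.22999999999999998 0 
0.24999999999999997 0 
0.26999999999999996 0 
0.2899999999999999 3 [0.5569 0.0711 0.2991]
```

Vessel axis is about (0.5585, 0.0715). Wheel centre is about (0.510, -0.122), so 0.199 m apart against the given 0.200. Settler yaw is about -0.25. Handle radius measures 35 mm against 34 given, with the handle about 2.45 rad open. Next I lift and square the tool to the world axes.

```bash
python3 -m jog '[[0,0,-2,1],[0,0,-4,2.4],[0,0,-5,3.8],[0,0,-5,4.19],[0,0,-5,4.19],[0,0,-5,4.19]]' 1 40; python3 - <<'E'
from h import *
s=state(); print(rot(s["ee_rot"]).round(3)); print(units([.557,.072,.40]),units([.557,.072,.258]))
E
```

```text
time: 0.7
tool_pos: [0.2123, -0.4524, 0.4021]
ee_rot: [-0.001, 1.0, 0.001, -0.0]
wrist_force: [-0.2, 0.1, -1.1]
gripper_width: 0.999
grasp_force: 0.0
[[ 1.     0.002 -0.001]
 [ 0.002 -1.     0.002]
 [-0.001 -0.002 -1.   ]]
[ 11.51950744 -17.45941458   0.09289228] [ 11.52376206 -17.45042786   4.82621517]
```

```bash
python3 -m jog '[[0.8,-1.2,0,0],[1.6,-2.4,0,0],[2.4,-3.6,0,0],[3.2,-4.8,0,0],[4,-6,0,0],[4.8,-7.2,0,0],[5.6,-8.4,0,0],[6.4,-9.6,0,0],[7.2,-10.9,0,0],[8,-12.1,0,0],[8.8,-13.3,0,0],[9.6,-14.5,0,0],[10.4,-15.7,0,0],[11.2,-16.9,0,0],[11.52,-17.45,0,0],[11.52,-17.45,0,0],[11.52,-17.45,0,0],[11.52,-17.45,0,0]]'; python3 - <<'E'
from h import *
print(units([.557,.072,.258]))
im,d,P=cloud("scene"); cv2.imwrite("pics/s1.png",cv2.resize(im[50:250,180:400],None,fx=3,fy=3))
E
```

```text
time: 2.5
tool_pos: [0.559, 0.0365, 0.4032]
ee_rot: [-0.014, 1.0, 0.026, -0.001]
wrist_force: [-0.2, -0.3, 0.1]
gripper_width: 1.0
grasp_force: 0.0
[ 1.14476123e-03 -1.05212537e+00  4.87152024e+00]
```

View pics/s1.png

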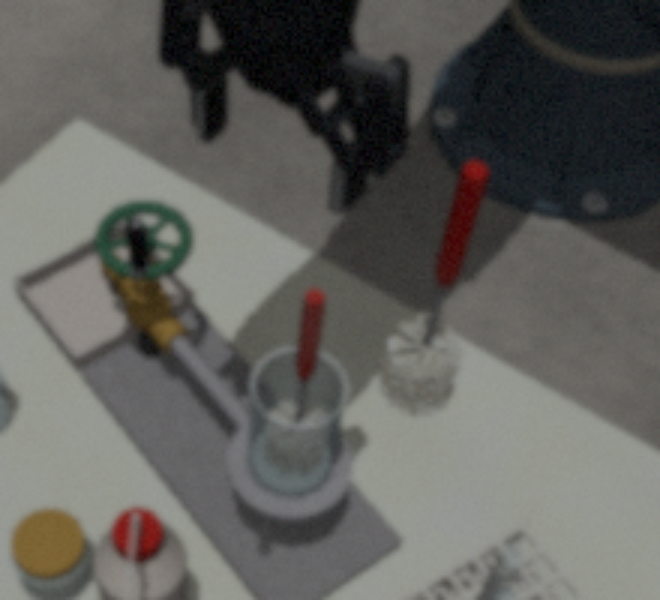

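The open gripper (fingers at crop pixels (210,120) and (350,180)) hangs above and clear of everything. It has not yet arrived, so I let it settle.

```bash
python3 -m jog '[[0,0,0,0],[0,0,0,0],[0,0,0,0]]'; python3 - <<'E'
from h import *
print(rot(state()["ee_rot"]).round(3)); print(units([.557,.072,.258]))
E
```

```text
time: 2.85
tool_pos: [0.5596, 0.0369, 0.4035]
ee_rot: [-0.014, 1.0, 0.026, -0.001]
wrist_force: [-0.1, -0.3, -0.4]
gripper_width: 0.999
grasp_force: 0.0
[[ 0.999  0.052 -0.002]
 [ 0.052 -0.998  0.028]
 [-0.    -0.028 -1.   ]]
[-0.02385332 -1.03770684  4.88137654]
```

```bash
python3 -m jog '[[0,-0.5,0,0],[0,-1.04,0,0.5],[0,-1.04,0,0.5],[0,-1.04,0,0.5],[0,-1.04,0,0.5],[0,-1.04,0,0.5]]'; python3 - <<'E'
from h import *
print(state()["joints"],rot(state()["ee_rot"]).round(3)); print(units([.557,.072,.258]))
E
```

```text
time: 3.45
tool_pos: [0.5594, 0.0397, 0.4042]
ee_rot: [-0.026, 0.999, 0.022, -0.002]
wrist_force: [-1.1, 0.2, -0.5]
gripper_width: 1.002
grasp_force: 0.0
[0.04392453 0.40442764 0.61445235 1.78354354 0.05131808 3.14063026] [[ 0.999  0.045 -0.005]
 [ 0.045 -0.998  0.051]
 [-0.003 -0.051 -0.999]]
[-0.01777223 -0.82908815  4.92096021]
```

Joint 6 is at its limit, so I turn the tool back about 90° instead.

```bash
python3 -m jog '[[0,0,0,-1.2],[0,0,0,-2.4],[0,0,0,-3.6],[0,0,0,-4.8],[0,0,0,-6],[0,0,0,-7.2],[0,0,0,-8.4],[0,0,0,-9.6],[0,0,0,-10.8],[0,0,0,-12],[0,0,0,-13.2],[0,0,0,-14.4],[0,0,0,-14.6],[0,0,0,-14.6],[0,0,0,-14.6]]'; python3 - <<'E'
from h import *
print(state()["joints"],rot(state()["ee_rot"]).round(4)); print(units([.557,.072,.258]))
E
```

```text
time: 4.95
tool_pos: [0.5594, 0.0397, 0.4042]
ee_rot: [-0.02, 0.707, 0.707, 0.016]
wrist_force: [-1.0, -0.7, 0.3]
gripper_width: 0.998
grasp_force: 0.0
[0.04388735 0.40442903 0.61448465 1.78358978 0.05138491 1.61459553] [[ 1.000e-04  1.000e+00 -5.000e-03]
 [ 9.987e-01  1.000e-04  5.120e-02]
 [ 5.120e-02 -5.000e-03 -9.987e-01]]
[ 0.82716952 -0.05447138  4.92142366]
```

The clipped joint left a 2.9° tilt. It is about the closing axis, so the pads still close square on an upright cylinder and it does no harm. I go over the brush, then down.

```bash
python3 -m jog '[[0.6,-0.05,0.03,0],[1.07,-0.06,0.06,0],[1.07,-0.06,0.06,0],[1.02,-0.06,1,0],[0.97,-0.06,2,0],[0.92,-0.06,3,0],[0.87,-0.05,4,0],[0.83,-0.04,4.7,0],[0.83,-0.04,4.92,0],[0.83,-0.04,4.92,0],[0.83,-0.04,4.92,0]]'; python3 - <<'E'
from h import *
print(units([.5575,.072,.258]))
im,d,P=cloud("scene"); im2,_,_=cloud("top"); cv2.imwrite("pics/s2.png",np.hstack([cv2.resize(im[90:230,220:350],(400,430)),cv2.resize(im2[150:260,190:290],(390,430))]))
E
```

```text
time: 6.05
tool_pos: [0.5578, 0.0721, 0.2592]
ee_rot: [-0.019, 0.706, 0.708, 0.017]
wrist_force: [-1.2, 0.1, 0.3]
gripper_width: 1.003
grasp_force: 0.0
[-0.00375247 -0.01065774  0.04034532]
```

View pics/s2.png

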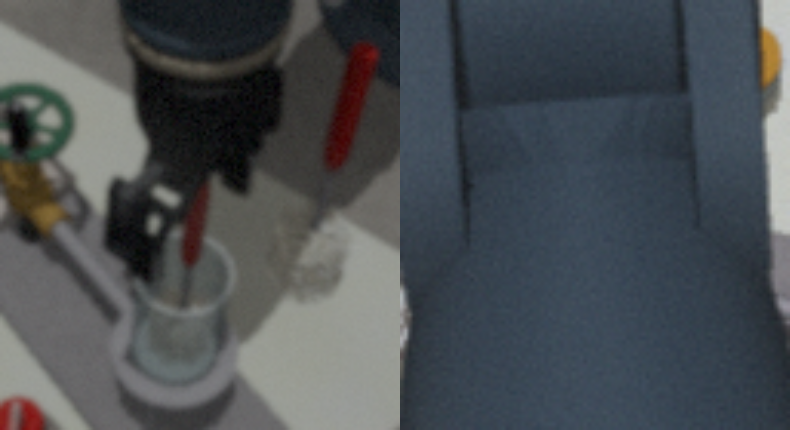

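The red handle (195,220) stands between the two fingers, near one at (130,230) and far one at (240,170). Closing.

```bash
python3 -m jog '[[0,0,0,0],[0,0,0,0],[0,0,0,0],[0,0,0,0],[0,0,0,0],[0,0,0,0],[0,0,0,0],[0,0,0,0]]' 0 40;  python3 - <<'E'
from h import *
s=state();print(units(np.array(s["tool_pos"])+[0,0,.05]),s["gripper_width"]*85)
E
```

```text
time: 6.95
tool_pos: [0.5573, 0.072, 0.258]
ee_rot: [-0.02, 0.706, 0.708, 0.016]
wrist_force: [-0.2, 0.5, 0.1]
gripper_width: 0.165
grasp_force: 38.9
[ 0.08534487 -0.00820903 -1.66445987] 14.022925093680888
```

```bash
python3 -m jog '[[0.02,0,-0.4,0],[0.04,0,-0.8,0],[0.06,0,-1.2,0],[0.085,-0.01,-1.66,0],[0.085,-0.01,-1.66,0],[0.085,-0.01,-1.66,0],[0.085,-0.01,-1.66,0]]';  python3 - <<'E'
from h import *
im,d,P=cloud("scene"); cv2.imwrite("pics/s3.png",cv2.resize(im[80:230,220:350],None,fx=4,fy=4))
E
```

```text
time: 7.65
tool_pos: [0.5571, 0.072, 0.307]
ee_rot: [-0.02, 0.706, 0.708, 0.016]
wrist_force: [0.4, 0.7, -1.2]
gripper_width: 0.163
grasp_force: 39.0
```

View pics/s3.png

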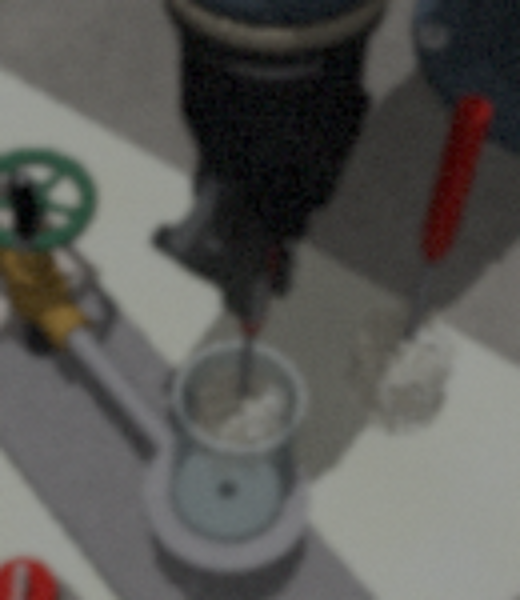

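The head came up inside the vessel: its top (245,400) is level with the rim ellipse (238,397) and the floor drain (228,488) is bare. I complete stroke 1, then do two more.

```bash
python3 -m jog '[[0,0,-0.02,0],[0,0,-0.02,0],[-0.02,0,0.4,0],[-0.04,0,0.8,0],[-0.06,0,1.2,0],[-0.085,0.01,1.67,0],[-0.085,0.01,1.67,0],[-0.085,0.01,1.67,0],[-0.085,0.01,1.67,0]]'; python3 -m jog '[[0.02,0,-0.4,0],[0.04,0,-0.8,0],[0.06,0,-1.2,0],[0.085,-0.01,-1.68,0],[0.085,-0.01,-1.68,0],[0.085,-0.01,-1.68,0],[0.085,-0.01,-1.68,0]]';python3 -m jog '[[-0.02,0,0.4,0],[-0.04,0,0.8,0],[-0.06,0,1.2,0],[-0.085,0.01,1.68,0],[-0.085,0.01,1.68,0],[-0.085,0.01,1.68,0],[-0.085,0.01,1.68,0]]'; python3 -m jog '[[0.02,0,-0.4,0],[0.04,0,-0.8,0],[0.06,0,-1.2,0],[0.085,-0.01,-1.68,0],[0.085,-0.01,-1.68,0],[0.085,-0.01,-1.68,0],[0.085,-0.01,-1.68,0]]';python3 -m jog '[[-0.02,0,0.4,0],[-0.04,0,0.8,0],[-0.06,0,1.2,0],[-0.085,0.01,1.68,0],[-0.085,0.01,1.68,0],[-0.085,0.01,1.68,0],[-0.085,0.01,1.68,0]]'
```

```text
time: 8.6
tool_pos: [0.5574, 0.0721, 0.2577]
ee_rot: [-0.02, 0.706, 0.708, 0.016]
wrist_force: [-0.9, -0.0, -1.2]
gripper_width: 0.159
grasp_force: 39.0
time: 9.3
tool_pos: [0.5571, 0.072, 0.3074]
ee_rot: [-0.02, 0.706, 0.708, 0.016]
wrist_force: [-0.3, 0.4, 0.3]
gripper_width: 0.166
grasp_force: 39.1
time: 10.0
tool_pos: [0.5572, 0.0721, 0.2575]
ee_rot: [-0.02, 0.706, 0.708, 0.016]
wrist_force: [0.9, -0.4, -0.5]
gripper_width: 0.163
grasp_force: 39.0
time: 10.7
tool_pos: [0.5571, 0.072, 0.3073]
ee_rot: [-0.02, 0.706, 0.708, 0.016]
wrist_force: [-0.7, -0.4, -0.0]
gripper_width: 0.164
grasp_force: 39.1
time: 11.4
tool_pos: [0.5573, 0.072, 0.2577]
ee_rot: [-0.02, 0.706, 0.708, 0.016]
wrist_force: [1.0, 0.5, 0.5]
gripper_width: 0.161
grasp_force: 39.1
```

```bash
python3 -m jog '[[0,0,0,0],[0,0,0,0],[0,0,0,0],[0,0,0,0],[0,0,0,0],[0,0,0,0],[0,0,0,0],[0.05,0,-1,0],[0.1,0,-2,0],[0.15,0,-3,0],[0.2,-0.02,-4,0],[0.23,-0.02,-4.6,0],[0.23,-0.02,-4.6,0],[0.23,-0.02,-4.6,0]]' 1;  python3 - <<'E'
from h import *
print(units([.5375,-.1005,.39]),state()["joints"].round(2))
E
```

```text
time: 12.8
tool_pos: [0.5577, 0.0719, 0.3955]
ee_rot: [-0.02, 0.706, 0.708, 0.016]
wrist_force: [0.7, 0.6, -0.6]
gripper_width: 1.001
grasp_force: 0.0
[-5.74609246 -0.68858704 -0.10949522] [0.1  0.4  0.58 1.75 0.05 1.67]
```

```bash
python3 -m jog '[[-1,-0.1,0,0],[-2,-0.2,-0.03,0],[-3,-0.3,-0.05,0],[-4,-0.45,-0.08,0],[-5,-0.6,-0.1,0],[-5.75,-0.69,-0.11,0],[-5.75,-0.69,-0.11,0],[-5.75,-0.69,-0.11,0],[-5.75,-0.69,-0.11,0]]';  python3 - <<'E'
from h import *
print(rot(state()["ee_rot"]).round(3),units([.5375,-.1005,.203]))
im,d,P=cloud("scene"); cv2.imwrite("pics/s4.png",cv2.resize(im[60:230,180:350],None,fx=3.5,fy=3.5)[:,:595])
m=(d>0)&(P[...,2]>.19)&(P[...,2]<.235)&(np.hypot(P[...,0]-.51,P[...,1]+.122)<.06)
q=P[m]; print(m.sum(),q.mean(0) if m.sum() else "")
E
```

```text
time: 13.7
tool_pos: [0.5372, -0.0999, 0.39]
ee_rot: [-0.02, 0.706, 0.708, 0.016]
wrist_force: [-0.4, -0.3, 0.1]
gripper_width: 1.003
grasp_force: 0.0
[[-0.003  1.    -0.006]
 [ 0.999  0.004  0.052]
 [ 0.052 -0.006 -0.999]] [-0.34187584  0.04524577  6.22306063]
89 [ 0.54091207 -0.09802177  0.20988882]
```

View pics/s4.png

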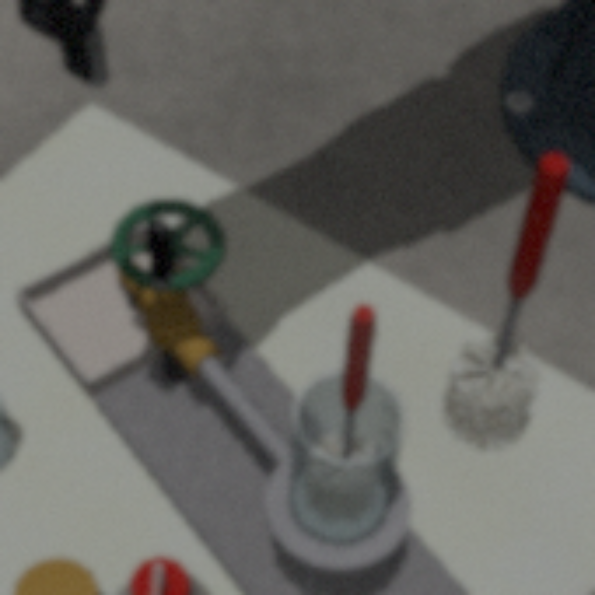

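The brush stands in the vessel again (360,340). The black handle (160,245) is upright on the rim, and nothing is near it. Going down and gripping.

```bash
python3 -m jog '[[-0.1,0.04,1,0],[-0.15,0.04,2,0],[-0.2,0.04,3,0],[-0.25,0.04,4,0],[-0.3,0.04,5,0],[-0.35,0.04,5.8,0],[-0.37,0.04,6.19,0],[-0.37,0.04,6.19,0],[-0.37,0.04,6.19,0]]' 1; python3 -m jog '[[0,0,0,0],[0,0,0,0],[0,0,0,0],[0,0,0,0],[0,0,0,0],[0,0,0,0],[0,0,0,0],[0,0,0,0]]' 0 40; python3 - <<'E'
from h import *
im,d,P=cloud("scene"); cv2.imwrite("pics/s5.png",cv2.resize(im[80:180,190:300],None,fx=5,fy=5))
E
```

```text
time: 14.65
tool_pos: [0.538, -0.102, 0.2055]
ee_rot: [-0.019, 0.706, 0.708, 0.017]
wrist_force: [0.8, 0.4, 1.3]
gripper_width: 0.996
grasp_force: 0.0
time: 15.45
tool_pos: [0.5374, -0.1024, 0.2047]
ee_rot: [-0.02, 0.706, 0.708, 0.016]
wrist_force: [-3.8, -1.5, 6.5]
gripper_width: 0.17
grasp_force: 38.9
```

View pics/s5.png

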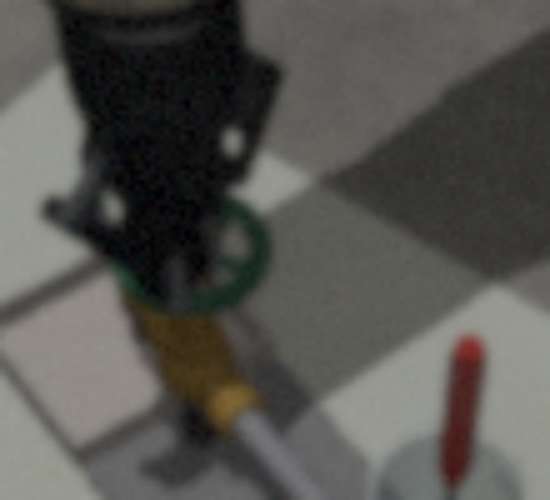

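Both pads are on the black handle (180,280), and the width reading fits 16 mm. I work out the clockwise arc, first 60° to check forces.

```bash
cat >> h.py <<'E'
def arc(C,a0,da,n,r=.034,z=.2045,off=(0,0)):
    "tool-unit rows from TCP state; a0 radians start, da deg step"
    s=state(); M=rot(s["ee_rot"]); a=a0+np.radians(da)*np.arange(0,n+1)
    p=np.c_[r*np.cos(a),r*np.sin(a),0*a]; p-=p[0]
    for i,k in zip(range(1,n+1),(p@M/.03)[1:]): print(i,round(np.degrees(a[i])),(k.round(2)+0).tolist())
E
python3 - <<'E'
from h import *
arc(0,.64,-15,9)
E
```

```text
1 22 [-0.26, 0.14, -0.01]
2 7 [-0.55, 0.22, -0.03]
3 -8 [-0.84, 0.21, -0.04]
4 -23 [-1.12, 0.13, -0.06]
5 -38 [-1.38, -0.02, -0.07]
6 -53 [-1.58, -0.24, -0.08]
7 -68 [-1.73, -0.5, -0.09]
8 -83 [-1.8, -0.78, -0.09]
9 -98 [-1.79, -1.08, -0.09]
```

```bash
python3 -m jog '[[-0.26,0.14,-0.01,0],[-0.26,0.14,-0.01,0]]'; python3 -m jog '[[-0.29,0.08,-0.02,0],[-0.29,0.08,-0.02,0]]';  python3 -m jog '[[-0.29,-0.01,-0.01,0],[-0.29,-0.01,-0.01,0]]';  python3 -m jog '[[-0.28,-0.08,-0.01,0],[-0.28,-0.08,-0.01,0]]'
```

```text
time: 15.7
tool_pos: [0.5416, -0.1106, 0.2046]
ee_rot: [-0.02, 0.706, 0.708, 0.016]
wrist_force: [-6.4, -3.7, 9.8]
gripper_width: 0.172
grasp_force: 39.6
time: 15.9
tool_pos: [0.5435, -0.1193, 0.2046]
ee_rot: [-0.02, 0.706, 0.708, 0.016]
wrist_force: [-9.0, -3.7, 8.5]
gripper_width: 0.176
grasp_force: 39.8
time: 16.1
tool_pos: [0.5431, -0.1277, 0.2046]
ee_rot: [-0.02, 0.706, 0.708, 0.016]
wrist_force: [-10.4, -1.3, 10.7]
gripper_width: 0.174
grasp_force: 40.0
time: 16.3
tool_pos: [0.5406, -0.1358, 0.2046]
ee_rot: [-0.021, 0.706, 0.708, 0.016]
wrist_force: [-10.5, 0.5, 12.5]
gripper_width: 0.175
grasp_force: 40.0
```

Forces are low and the wheel follows. I continue with a 1 mm inward correction.

```bash
python3 -m jog '[[-0.26,-0.18,-0.03,0],[-0.46,-0.4,-0.04,0],[-0.61,-0.66,-0.05,0],[-0.61,-0.66,-0.05,0]]'; python3 -m jog '[[-0.07,-0.28,0,0],[-0.07,-0.28,0,0]]'; python3 - <<'E'
from h import *
arc(0,np.radians(-83),-7,8)
E
```

```text
time: 16.7
tool_pos: [0.5209, -0.154, 0.2048]
ee_rot: [-0.021, 0.706, 0.708, 0.017]
wrist_force: [-4.4, 4.2, 1.7]
gripper_width: 0.173
grasp_force: 39.5
time: 16.9
tool_pos: [0.5128, -0.1558, 0.2048]
ee_rot: [-0.02, 0.706, 0.708, 0.017]
wrist_force: [-3.2, 4.6, 1.8]
gripper_width: 0.176
grasp_force: 39.6
1 -90 [-0.01, -0.14, 0.0]
2 -97 [0.0, -0.28, 0.0]
3 -104 [0.03, -0.41, 0.0]
4 -111 [0.07, -0.54, 0.01]
5 -118 [0.13, -0.67, 0.01]
6 -125 [0.2, -0.79, 0.01]
7 -132 [0.28, -0.9, 0.02]
8 -139 [0.38, -0.99, 0.03]
```

```bash
python3 -m jog '[[0,-0.28,0,0],[0,-0.28,0,0]]'; python3 -m jog '[[0.03,-0.13,0,0],[0.03,-0.13,0,0]]';python3 -m jog '[[0.04,-0.13,0,0],[0.04,-0.13,0,0]]'
```

```text
time: 17.1
tool_pos: [0.5046, -0.1557, 0.2048]
ee_rot: [-0.02, 0.706, 0.708, 0.017]
wrist_force: [-1.7, 5.5, 0.3]
gripper_width: 0.176
grasp_force: 39.6
time: 17.3
tool_pos: [0.501, -0.155, 0.2048]
ee_rot: [-0.02, 0.706, 0.708, 0.017]
wrist_force: [1.1, 3.8, -0.4]
gripper_width: 0.173
grasp_force: 39.5
time: 17.5
tool_pos: [0.5001, -0.1546, 0.2053]
ee_rot: [-0.018, 0.706, 0.708, 0.018]
wrist_force: [25.1, -1.6, -14.8]
gripper_width: 0.173
grasp_force: 39.9
```

At the stop: force jumps to 25 N with the TCP at (0.500, -0.155), bearing about -106° against the expected -104°. The stop is confirmed. I now work out the opening arc in half turns.

```bash
python3 - <<'E'
from h import *
arc(0,np.radians(-111),20,9); arc(0,np.radians(69),20,9)
E
```

```text
1 -91 [-0.08, 0.39, 0.0]
2 -71 [-0.02, 0.78, 0.0]
3 -51 [0.17, 1.12, 0.01]
4 -31 [0.47, 1.38, 0.03]
5 -11 [0.84, 1.52, 0.04]
6 9 [1.23, 1.53, 0.06]
7 29 [1.6, 1.4, 0.08]
8 49 [1.91, 1.16, 0.1]
9 69 [2.11, 0.82, 0.11]
1 89 [0.08, -0.39, 0.0]
2 109 [0.02, -0.78, 0.0]
3 129 [-0.17, -1.12, -0.01]
4 149 [-0.47, -1.38, -0.03]
5 169 [-0.84, -1.52, -0.04]
6 189 [-1.23, -1.53, -0.06]
7 209 [-1.6, -1.4, -0.08]
8 229 [-1.91, -1.16, -0.1]
9 249 [-2.11, -0.82, -0.11]
```

```bash
python3 -m jog '[[-0.08,0.39,0,0],[-0.02,0.78,0,0],[0.17,1.12,0.01,0],[0.47,1.38,0.03,0],[0.47,1.38,0.03,0]]'; python3 -m jog '[[0.37,0.14,0.01,0],[0.76,0.15,0.03,0],[1.13,0.02,0.05,0],[1.44,-0.22,0.07,0],[1.64,-0.56,0.08,0],[1.64,-0.56,0.08,0]]'
```

```text
time: 18.0
tool_pos: [0.5387, -0.139, 0.2049]
ee_rot: [-0.02, 0.706, 0.708, 0.017]
wrist_force: [-4.4, 5.5, 7.4]
gripper_width: 0.172
grasp_force: 42.3
time: 18.6
tool_pos: [0.5208, -0.09, 0.205]
ee_rot: [-0.02, 0.706, 0.708, 0.017]
wrist_force: [-2.2, 4.5, 2.0]
gripper_width: 0.176
grasp_force: 41.7
```

```bash
python3 -m jog '[[0.08,-0.39,0,0],[0.02,-0.78,0,0],[-0.17,-1.12,-0.01,0],[-0.47,-1.38,-0.03,0],[-0.84,-1.52,-0.04,0],[-0.84,-1.52,-0.04,0]]'; python3 -m jog '[[-0.39,-0.01,-0.02,0],[-0.76,0.12,-0.04,0],[-1.07,0.36,-0.06,0],[-1.27,0.7,-0.07,0],[-1.27,0.7,-0.07,0]]'
```

```text
time: 19.2
tool_pos: [0.4756, -0.1171, 0.2049]
ee_rot: [-0.02, 0.706, 0.707, 0.016]
wrist_force: [-5.0, -2.2, 4.6]
gripper_width: 0.174
grasp_force: 42.2
time: 19.7
tool_pos: [0.4988, -0.1543, 0.205]
ee_rot: [-0.02, 0.706, 0.708, 0.017]
wrist_force: [4.4, 1.9, 0.6]
gripper_width: 0.174
grasp_force: 41.9
```

One turn back, and the TCP is beyond the stop's bearing, so the wheel is really turning. Second turn.

```bash
python3 -m jog '[[-0.08,0.39,0,0],[-0.02,0.78,0,0],[0.17,1.12,0.01,0],[0.47,1.38,0.03,0],[0.84,1.52,0.04,0],[1.23,1.53,0.06,0],[1.6,1.4,0.08,0],[1.91,1.16,0.1,0],[2.11,0.82,0.11,0],[2.11,0.82,0.11,0]]'; python3 -m jog '[[0.08,-0.39,0,0],[0.02,-0.78,0,0],[-0.17,-1.12,-0.01,0],[-0.47,-1.38,-0.03,0],[-0.84,-1.52,-0.04,0],[-1.23,-1.53,-0.06,0],[-1.6,-1.4,-0.08,0],[-1.91,-1.16,-0.1,0],[-2.11,-0.82,-0.11,0],[-2.11,-0.82,-0.11,0],[-2.11,-0.82,-0.11,0]]'; python3 - <<'E'
from h import *
print(np.mean([state()["tool_pos"] for _ in range(20)],0))
E
```

```text
time: 20.7
tool_pos: [0.5212, -0.0901, 0.205]
ee_rot: [-0.02, 0.706, 0.708, 0.016]
wrist_force: [-1.9, 2.9, 2.4]
gripper_width: 0.174
grasp_force: 41.9
time: 21.8
tool_pos: [0.4985, -0.1543, 0.205]
ee_rot: [-0.02, 0.706, 0.708, 0.017]
wrist_force: [5.1, 4.0, 1.3]
gripper_width: 0.179
grasp_force: 41.8
[ 0.49849588 -0.15425546  0.20498681]
```

```bash
python3 -m jog '[[-0.02,0.07,0,0],[-0.02,0.07,0,0],[-0.02,0.07,0,0],[-0.02,0.07,0,0]]'; python3 - <<'E'
from h import *
print(np.mean([state()["tool_pos"] for _ in range(5)],0))
im,d,P=cloud("scene"); im2,_,_=cloud("top"); cv2.imwrite("pics/s6.png",np.hstack([cv2.resize(im[80:230,180:350],(500,440)),cv2.resize(im2[130:290,150:350][:, :],(300,440))]))
E
```

```text
time: 22.2
tool_pos: [0.4998, -0.1547, 0.205]
ee_rot: [-0.02, 0.706, 0.708, 0.017]
wrist_force: [2.1, 5.0, 1.8]
gripper_width: 0.175
grasp_force: 41.8
[ 0.49983942 -0.15466459  0.20496515]
```

View pics/s6.png

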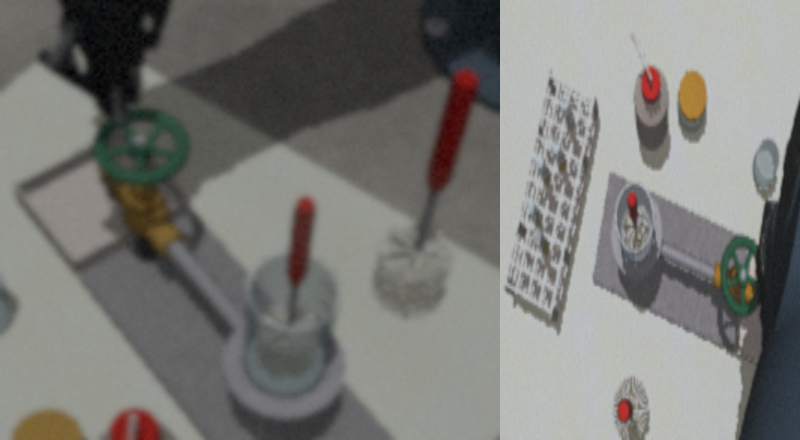

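The gripper holds the handle at the wheel's outer side (110,110). The brush stands in the vessel (300,240) and the other ware is untouched. One last small trim, then hand in.

```bash
python3 -m jog '[[0,0.03,0,0],[0,0.03,0,0],[0,0.03,0,0]]'; python3 -c "
from bench import sign_off; print(sign_off())"
```

```text
time: 22.6
tool_pos: [0.5003, -0.1548, 0.2049]
ee_rot: [-0.02, 0.706, 0.708, 0.017]
wrist_force: [-0.1, 5.3, 3.4]
gripper_width: 0.172
grasp_force: 42.0
the job is handed in; nothing more can be done
None
```

The job is handed in at 22.6 s: three brush strokes done and the brush left standing in the vessel, the valve shut against its stop and backed off two turns (to within about 2° by my measurement), with the black handle still gripped.

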